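# Find the loom's slack bolt and hold its cover open

### The job

One of the three bolts in the loom's front beam has worked slack: tap the domed nuts that stand up through the shut brass covers, one after another, until you find the one that gives way and drops. Then lift that bolt's cover, and no other, well open, past halfway to upright, and finish while still holding it there with the fingers, so that I can get the wrench on the nut. Leave the other two covers shut, and everything lying about where it is.

Things in the scene. Friction and masses are not known exactly. Their poses are not given: they have to be found in the camera images.
- loom: Bare oak frame loom flat on the table, fixed, turned up to 0.3 rad. Front beam 56 (x) x 500 (y) x 60 mm high; side rails and a back beam 270 mm behind it, 50 mm high. Origin on the table under the middle of the front beam; x away to the back beam, y left along the front beam, z up. Three bolts in hinged brass covers stand along the front beam at y = +130, 0, -130 mm.
- bolt_1: Left (y +130 mm) bolt: its domed steel nut, 18 mm across, stands up through the round hole of its shut cover. Origin at the top of the dome: at the start 93.5 mm above the table, 12 mm above the cover plate, 4 mm to the front of the beam's centre line; z up.
- drop_1 (a joint): How far bolt 1 has dropped, m; 0 at the start. Looks do not tell which bolt is slack. A tight bolt gives less than 1.5 mm under a tap. The one slack bolt yields at about 3 N downward, drops 6 mm to its stop (dome still 6 mm above the cover plate) and stays down.
- cover_1: Hinged brass cover of bolt 1: plate 46 (x) x 50 (y) x 3 mm with a 26 mm hole for the dome, skirt 15 mm deep, lifting tongue at the front (see point). Origin in the middle of its hinge pin, which lies along y on the plate's back edge, 22 mm behind the beam's centre line, 80 mm above the table. Shut, the plate is level with the pin and its axes are the loom's.
- angle_1 (a joint): Opening angle of cover 1, rad: 0 shut, growing as its front swings up and back about the hinge pin (0.785 = 45 degrees), stop at 1.5. Its weight and a light spring close it from any angle; about 1 N at the tongue holds it.
- tongue_1 (a point): Middle of the lifting tongue of cover 1, where to take it: flat bar 12 mm wide (y), 4 mm thick, 78 mm in front of the hinge pin; shut it is 80 mm above the table, 28 mm before the beam's front face, clear air below. 12 mm further to the front it ends in a rolled 9 mm bead. Turns with the cover. Can be pinched across its width, fingers down.
- bolt_2: Middle (y 0) bolt: its domed steel nut, 18 mm across, stands up through the round hole of its shut cover. Origin at the top of the dome: at the start 93.5 mm above the table, 12 mm above the cover plate, 4 mm to the front of the beam's centre line; z up.
- drop_2 (a joint): How far bolt 2 has dropped, m; 0 at the start. Looks do not tell which bolt is slack. A tight bolt gives less than 1.5 mm under a tap. The one slack bolt yields at about 3 N downward, drops 6 mm to its stop (dome still 6 mm above the cover plate) and stays down.
- cover_2: Hinged brass cover of bolt 2: plate 46 (x) x 50 (y) x 3 mm with a 26 mm hole for the dome, skirt 15 mm deep, lifting tongue at the front (see point). Origin in the middle of its hinge pin, which lies along y on the plate's back edge, 22 mm behind the beam's centre line, 80 mm above the table. Shut, the plate is level with the pin and its axes are the loom's.
- angle_2 (a joint): Opening angle of cover 2, rad: 0 shut, growing as its front swings up and back about the hinge pin (0.785 = 45 degrees), stop at 1.5. Its weight and a light spring close it from any angle; about 1 N at the tongue holds it.
- tongue_2 (a point): Middle of the lifting tongue of cover 2, where to take it: flat bar 12 mm wide (y), 4 mm thick, 78 mm in front of the hinge pin; shut it is 80 mm above the table, 28 mm before the beam's front face, clear air below. 12 mm further to the front it ends in a rolled 9 mm bead. Turns with the cover. Can be pinched across its width, fingers down.
- bolt_3: Right (y -130 mm) bolt: its domed steel nut, 18 mm across, stands up through the round hole of its shut cover. Origin at the top of the dome: at the start 93.5 mm above the table, 12 mm above the cover plate, 4 mm to the front of the beam's centre line; z up.
- drop_3 (a joint): How far bolt 3 has dropped, m; 0 at the start. Looks do not tell which bolt is slack. A tight bolt gives less than 1.5 mm under a tap. The one slack bolt yields at about 3 N downward, drops 6 mm to its stop (dome still 6 mm above the cover plate) and stays down.
- cover_3: Hinged brass cover of bolt 3: plate 46 (x) x 50 (y) x 3 mm with a 26 mm hole for the dome, skirt 15 mm deep, lifting tongue at the front (see point). Origin in the middle of its hinge pin, which lies along y on the plate's back edge, 22 mm behind the beam's centre line, 80 mm above the table. Shut, the plate is level with the pin and its axes are the loom's.
- angle_3 (a joint): Opening angle of cover 3, rad: 0 shut, growing as its front swings up and back about the hinge pin (0.785 = 45 degrees), stop at 1.5. Its weight and a light spring close it from any angle; about 1 N at the tongue holds it.
- tongue_3 (a point): Middle of the lifting tongue of cover 3, where to take it: flat bar 12 mm wide (y), 4 mm thick, 78 mm in front of the hinge pin; shut it is 80 mm above the table, 28 mm before the beam's front face, clear air below. 12 mm further to the front it ends in a rolled 9 mm bead. Turns with the cover. Can be pinched across its width, fingers down.
- wax: Cake of beeswax, disc 30 mm across, 16 mm high, on the front beam between bolts 1 and 2; origin under its centre. Leave it alone.
- thimble: Steel thimble, 19 mm across, 22 mm high, on the front beam between bolts 2 and 3; origin under its centre. Leave it alone.
- wrench: Open wrench 170 mm long lying on the table before the loom; origin under its middle. Leave it alone.
- shuttle: Wooden boat shuttle 220 x 42 x 24 mm lying inside the frame; origin under its centre, x along it. Leave it alone.
- comb: Weaver's beating comb, wood with steel teeth, about 200 x 85 x 17 mm, lying before the loom; origin under its head, handle to -x. Leave it alone.
- bobbin_a: Wooden bobbin 34 mm across, 60 mm high, standing inside the frame; origin under its centre. Leave it alone.
- bobbin_b: Second wooden bobbin, the same, inside the frame. Leave it alone.
- dish: Copper bead dish, 90 mm across, 30 mm high, on the table to the left of the loom; origin under its centre. Leave it alone.

How it is judged:
By the outcome, as a careful person would: the job done as asked, in the order asked, and still so for the second after the job is handed in, while the arm keeps its last pose, push and grip.
It also fails if it takes over 45 s, if anything falls off the work surface, if the arm or the gripper's body presses on something with over 40 N, if the wrist force passes 120 N, or if a joint passes its speed limit or range.

### The arm

A 6-joint arm with a two-finger parallel gripper is mounted at the origin on the work surface. World frame = base frame: x ahead of the robot, y to its left, z up, the work surface at z = 0. Lengths are in m, angles in rad, forces in N, time in s.
With the tool pointing down it reaches from about 0.25 to 0.775 m from the base axis. Payload 4 kg.
Tool frame: the origin (TCP) lies at the very end of the fingers, on their centre line; the grasp point (between the pads) lies hold_point_z behind it (hold_point_z is the distance from the TCP to the grasp point, in m); z points along the fingers, y is the direction in which the jaws open and shut (so a half turn about z gives the same grasp; the last joint's range is limited). The gripper opens to 94 mm and grips with 3 to 60 N. Pads are 16 mm wide; open, the fingers measure 119 mm over their backs; the gripper's body (75 mm by 177 mm) begins 78 mm behind the grasp point.
Start: joints at [-1.35, 0.087, 1.371, -0, 1.684, -0.103], TCP at [0.175, -0.521, 0.169] pointing down, gripper open.
Joint ranges: [-3.1, 3.1], [-0.76, 2.03], [0.27, 2.55], [-1.08, 4.22], [0.17, 2.65], [-2.57, 2.57]. Speed limits (rad/s): [2.79, 2.79, 3.14, 3.14, 3.14, 3.14].

### API

Orientations are given as [roll, pitch, yaw] about the fixed x, y, z axes, in that order (R = Rz(yaw) Ry(pitch) Rx(roll)).
In Python, from bench import * gives the robot as it stands.
- The arm moves only by the tool step_arm, never from a script. Its argument "increments" is text: rows parted by semicolons, each of 6 numbers parted by spaces: the shift along the tool's x, y, z in cm, then the turn, a rotation vector about the tool's x, y, z in rad. A call has 1 to 5 rows; each row shifts and turns the commanded pose from where the row before left it, along the tool's axes as they then stand; what a row does not reach is not made up. A row lasts 1/10 s, in which the tool goes at most 50 mm and 8.59 degrees, less where a joint would pass 70% of its speed; a pose out of reach is approached as far as the arm can. A call is refused whole if a number of a shift passes 5 or a number of a turn 0.15, either way. A call with a gripper value outside its range is refused whole. "claw" is the gripper's target within -1 to 1 (shut at 1, half-way at 0, fully open at -1), set as the call begins (left out, the last holds). The fingers move at their own pace and stop on an object; the grip force is fixed at half the most. Time passes only in rows, so rows that do not move let the fingers close. It gives the time, the measured TCP pose, the force and the opening at its end, in the units of the state.
- get_obs(): the state, without advancing time (a new reading comes with each control period).
- snapshot(name): name is "side" or "top"; returns the picture (480x640x3 uint8, red, green, blue); there is no depth.
- calibration(name): a dict with "camera_matrix" (3x3 intrinsics, pixels), "k1" (the pictures are not rectified: a ray, as slopes to the right and down, at radius r is drawn at 1 + k1 r^2 times it, then the intrinsics apply), "eye" and "orientation" of the camera in the world. Camera axes: x right, y up, looking along -z (the intrinsics and any distortion apply to the point x, -y, -z); pixel columns grow to the right and rows downward; lengths in m; the calibration is good to about 2 mm. A picture is of the moment at which its call begins. calibration takes no time and is no camera call.
- close_job(): hands the job in, once; it reports no verdict.
The state is a dict: "time": time; "joint_positions": joint angles; "qvel": joint speeds; "joint_torque": joint torques, N m; "tool_pos": TCP position; "ee_rot": TCP orientation; "wrist_force": force on the tool from outside, world axes, zero at the start; "wrist_torque": the same for the moment, N m; "width": finger opening in m.
Only numpy, scipy, OpenCV 4.12 (cv2) and the standard library are available. Lean on these libraries where they do the work, as an engineer would, in place of code of your own. Each camera call takes 0.05 s, during which the arm holds its last target. There are 200 camera calls.

## Working session

There is one attempt and no reset: what is moved stays moved. The work goes in short steps, Python scripts to look and compute and a tool call to move; the robot and the scene stay as the last step left them, time stands still between calls to the robot, and variables do not carry over. Pictures are saved under pics/ and viewed, about 8 in all and at most 12, crops included, and the job is handed in when it is done.

Besides the shell and the picture viewer there is one more tool, called after "Emit:" as name(argument=value, ...), one argument or row to a line, values as JSON. step_arm: Moves the arm, as the interface text tells. Its arguments: {"type":"object","properties":{"increments":{"type":"string"},"claw":{"type":"number"}},"required":["increments"]}

```bash
mkdir -p pics; ls; python3 - <<'E'
from bench import *
import cv2
print(get_obs())
for n in("side","top"):
    cv2.imwrite(f"pics/{n}0.png",snapshot(n)[:,:,::-1]); print(n,calibration(n))
E
```

```text
pics
{'time': 0.0, 'joint_positions': array([-1.35010215e+00,  8.79766267e-02,  1.37218837e+00,  1.07140956e-06,
        1.68363191e+00, -1.03131082e-01]), 'qvel': array([-8.78259949e-05, -4.81614607e-04, -8.45428312e-05,  4.36730847e-04,
        3.89144730e-04, -5.45401924e-04]), 'joint_torque': array([-5.12174938e-04, -3.40184355e+01, -3.02427328e+01,  7.20188697e-02,
        3.31098866e-02, -1.79133822e-04]), 'tool_pos': array([ 0.17485121, -0.52081432,  0.16732589]), 'ee_rot': array([-3.13940022e+00, -2.27983083e-04,  3.23825133e-01]), 'wrist_force': array([ 0.5246607 ,  0.62606571, -0.3776912 ]), 'wrist_torque': array([-0.0438129 , -0.03741495, -0.00827406]), 'width': 0.09418808459310091}
side {'camera_matrix': array([[462.29415509,   0.        , 325.91343396],
       [  0.        , 462.29415509, 240.39013972],
       [  0.        ,   0.        ,   1.        ]]), 'k1': 0.013778926707650529, 'eye': array([ 0.23026435, -0.47043066,  0.70967949]), 'orientation': array([ 0.83019085, -0.00711589, -0.52806701])}
top {'camera_matrix': array([[549.72268204,   0.        , 323.15129413],
       [  0.        , 549.72268204, 233.55239806],
       [  0.        ,   0.        ,   1.        ]]), 'k1': 0.026606966811325735, 'eye': array([0.42916231, 0.11522528, 1.15431263]), 'orientation': array([ 0.13648943,  0.01075758, -1.56770858])}
```

View pics/top0.png

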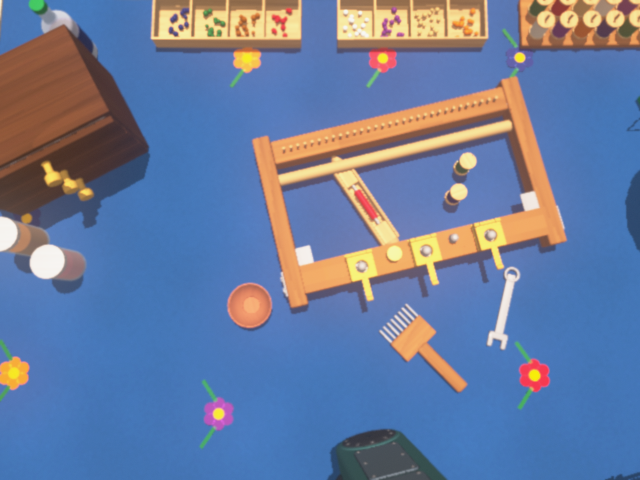

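View pics/side0.png

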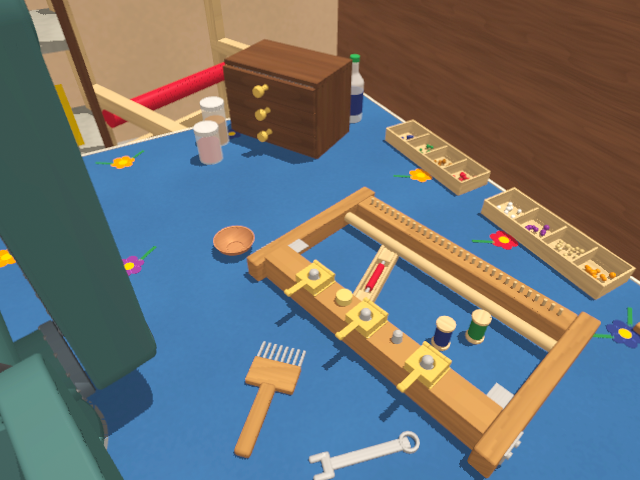

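Top view: domes near (362,266), (427,251), (491,235), with the tongue tips near (369,298), (434,282), (500,265). Side view: domes near (314,274), (366,314), (428,363). Next I'll refine these by colour mask and triangulate.

```bash
cat > h.py <<'E'
from bench import *
import numpy as np, cv2
from scipy.spatial.transform import Rotation as R
def cam(n):
    c=calibration(n); return np.array(c["camera_matrix"]),c["k1"],np.array(c["eye"]),R.from_euler("xyz",c["orientation"]).as_matrix()
def ray(n,p):
    K,k,e,M=cam(n); d=np.array([(p[0]-K[0,2])/K[0,0],(p[1]-K[1,2])/K[1,1]]); u=d.copy()
    for _ in range(20): u=d/(1+k*(u@u))
    v=M@np.array([u[0],-u[1],-1]); return e,v/np.linalg.norm(v)
def plane(n,p,z): e,v=ray(n,p); return e+v*(z-e[2])/v[2]
def tri(a,b):
    A=np.zeros((3,3));B=np.zeros(3);rs=[ray("top",a),ray("side",b)]
    for e,v in rs: P=np.eye(3)-np.outer(v,v);A+=P;B+=P@e
    x=np.linalg.solve(A,B); return x,[np.linalg.norm(np.cross(x-e,v)) for e,v in rs]
def proj(n,x):
    K,k,e,M=cam(n); c=M.T@(np.asarray(x)-e); u=np.array([c[0],-c[1]])/-c[2]; u=u*(1+k*u@u); return K[:2,:2]@u+K[:2,2]
E
python3 - <<'E'
from h import *
seeds={"top":[(362,266),(427,251),(491,235)],"side":[(314,274),(366,314),(428,363)]}
C={}
for n in seeds:
    im=cv2.imread(f"pics/{n}0.png"); h=cv2.cvtColor(im,cv2.COLOR_BGR2HSV)
    C[n]=[]
    for s in seeds[n]:
        m=np.zeros(h.shape[:2],np.uint8); g=((h[:,:,1]<90)&(h[:,:,2]>60)).astype(np.uint8)
        cv2.circle(m,s,14,1,-1); k,l,st,ce=cv2.connectedComponentsWithStats(g*m)
        i=1+np.argmax(st[1:,4]); C[n].append(ce[i]); print(n,s,ce[i],st[i])
    y=cv2.inRange(h,(20,110,110),(32,255,255)); k,l,st,ce=cv2.connectedComponentsWithStats(y)
    for i in range(1,k):
        if st[i,4]>200: print("  yel",ce[i].round(1),st[i])
D=[]
for a,b in zip(C["top"],C["side"]):
    x,r=tri(a,b); D.append(x); print(x.round(4),np.round(r,4),plane("top",a,.089).round(4),plane("side",b,.089).round(4))
print(np.linalg.norm(D[0]-D[1]),np.linalg.norm(D[2]-D[1]),D[0]-D[2])
im=cv2.imread("pics/top0.png")[200:320,320:540]; a=cv2.resize(im,None,fx=3.6,fy=3.6,interpolation=2)
cv2.imwrite("pics/c0.png",a)
E
```

```text
top (362, 266) [361.23584906 266.24528302] [355 261  13  11 106]
top (427, 251) [425.40816327 250.56122449] [420 246  12  11  98]
top (491, 235) [489.8019802  234.66336634] [484 230  12  11 101]
  yel [246.8  60.1] [235  52  24  19 333]
  yel [491.2 237.3] [475 218  32  50 705]
  yel [426.8 253. ] [410 233  32  51 723]
  yel [362.2 268.7] [344 249  34  51 735]
  yel [ 13.4 372.4] [  3 363  21  20 203]
side (314, 274) [313.56435644 274.18811881] [309 269  11  11 101]
side (366, 314) [365.30645161 314.38709677] [359 308  13  13 124]
side (428, 363) [426.89506173 362.00617284] [420 355  14  15 162]
  yel [ 69.2 114.6] [ 54  84  31  62 491]
  yel [312.7 279.5] [284 260  51  36 835]
  yel [343.6 296.9] [336 289  17  17 229]
  yel [363.7 319.6] [ 335  297   53   43 1034]
  yel [424.6 367.3] [ 397  341   54   51 1273]
[0.5129 0.0524 0.0809] [0.0007 0.0007] [0.5116 0.0531 0.089 ] [0.51   0.0454 0.089 ]
[ 0.5443 -0.0737  0.0796] [0.0009 0.0009] [ 0.5424 -0.0716  0.089 ] [ 0.5405 -0.0798  0.089 ]
[ 0.5757 -0.2002  0.0795] [0.0008 0.0008] [ 0.5738 -0.1969  0.089 ] [ 0.5712 -0.2045  0.089 ]
0.12985588726512953 0.13036448084970126 [-0.06284506  0.25251091  0.00145331]
```

View pics/c0.png

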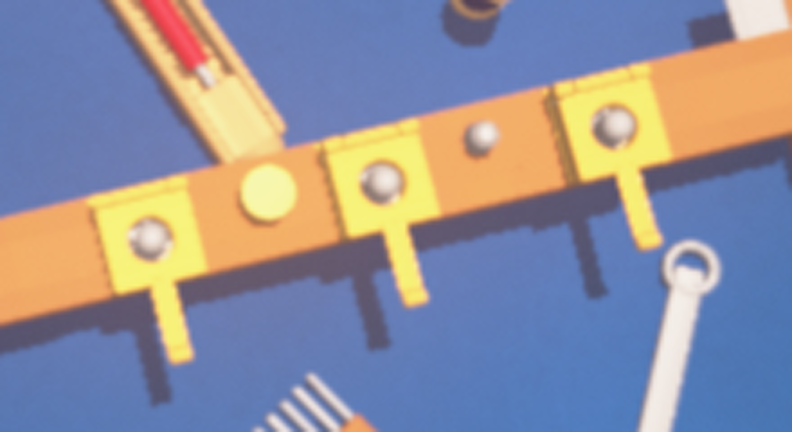

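The crop shows the dome centres at about (361.9,266.1), (426.1,250.8) and (490.8,234.7), and all three covers shut. The 130 mm spacings agree with the spec, but the triangulated height (80 mm) is low, because the mask catches the hole as well. I'll cross-check with the bead ends.

```bash
python3 - <<'E'
from h import *
y=0.2437; ux=np.array([np.cos(y),np.sin(y),0]);uy=np.array([-np.sin(y),np.cos(y),0])
T={"top":[(361.9,266.1),(426.1,250.8),(490.8,234.7)],"side":[(313.6,274.2),(365.3,314.4),(426.9,362)]}
P={}
for n in T:
    im=cv2.imread(f"pics/{n}0.png"); h=cv2.cvtColor(im,cv2.COLOR_BGR2HSV)
    m=cv2.inRange(h,(18,90,90),(34,255,255)); k,l,st,ce=cv2.connectedComponentsWithStats(m)
    P[n]=[]
    for s in T[n]:
        i=min([i for i in range(1,k) if st[i,4]>400],key=lambda i:np.hypot(*(ce[i]-s)))
        px=np.argwhere(l==i)[:,::-1]
        w=np.array([plane(n,p,.08) for p in px]); f=w@ux
        t=w[f<f.min()+.016]; e=t.mean(0)   # last 16 mm of the tongue
        pe=px[f<f.min()+.016].mean(0); P[n].append(pe)
        bk=f.max(); print(n,"tongue-end",e.round(4),"len",round(bk-f.min(),4),"width",round(np.ptp(w@uy),4))
for a,b in zip(P["top"],P["side"]): x,r=tri(a,b); print(x.round(4),np.round(r,4))
E
```

```text
top tongue-end [0.4564 0.0382 0.08  ] len 0.0965 width 0.0562
top tongue-end [ 0.4865 -0.0883  0.08  ] len 0.0972 width 0.0588
top tongue-end [ 0.5175 -0.2145  0.08  ] len 0.097 width 0.0538Traceback (most recent call last):
  File "<stdin>", line 12, in <module>
  File "h.py", line 10, in plane
    def plane(n,p,z): e,v=ray(n,p); return e+v*(z-e[2])/v[2]
                          ~~~^^^^^
  File "h.py", line 7, in ray
    K,k,e,M=cam(n); d=np.array([(p[0]-K[0,2])/K[0,0],(p[1]-K[1,2])/K[1,1]]); u=d.copy()
            ~~~^^^
  File "h.py", line 5, in cam
    c=calibration(n); return np.array(c["camera_matrix"]),c["k1"],np.array(c["eye"]),R.from_euler("xyz",c["orientation"]).as_matrix()
ValueError: time passes only in moves, steps and waits
```

```bash
sed -i 's/^def cam/import functools\n@functools.cache\ndef cam/' h.py; python3 - <<'E'
from h import *
y=0.2437; ux=np.array([np.cos(y),np.sin(y),0]);uy=np.array([-np.sin(y),np.cos(y),0])
T={"top":[(361.9,266.1),(426.1,250.8),(490.8,234.7)],"side":[(313.6,274.2),(365.3,314.4),(426.9,362)]}
P={}
for n in T:
    im=cv2.imread(f"pics/{n}0.png"); h=cv2.cvtColor(im,cv2.COLOR_BGR2HSV)
    m=cv2.inRange(h,(18,90,90),(34,255,255)); k,l,st,ce=cv2.connectedComponentsWithStats(m)
    P[n]=[]
    for s in T[n]:
        i=min([i for i in range(1,k) if st[i,4]>400],key=lambda i:np.hypot(*(ce[i]-s)))
        px=np.argwhere(l==i)[:,::-1]
        w=np.array([plane(n,p,.08) for p in px]); f=w@ux
        t=f<f.min()+.016; pe=px[t].mean(0); P[n].append(pe)
        print(n,pe,"tongue-end",w[t].mean(0).round(4),"len",round(f.max()-f.min(),4))
for a,b in zip(P["top"],P["side"]): x,r=tri(a,b); print(x.round(4),np.round(r,4))
print(get_obs()["time"])
E
```

```text
top [368.84 295.06] tongue-end [0.4564 0.0382 0.08  ] len 0.0965
top [433.89795918 279.71428571] tongue-end [ 0.4865 -0.0883  0.08  ] len 0.0972
top [498.68 263.98] tongue-end [ 0.5175 -0.2145  0.08  ] len 0.097
side [288.72580645 291.69354839] tongue-end [0.4543 0.0374 0.08  ] len 0.0988
side [340.36486486 334.66216216] tongue-end [ 0.4857 -0.0887  0.08  ] len 0.2539
side [402.23913043 386.33695652] tongue-end [ 0.517 -0.215  0.08 ] len 0.1002
[0.4556 0.0384 0.0784] [0.0008 0.0008]
[ 0.4863 -0.0883  0.0792] [0.0003 0.0003]
[ 0.5175 -0.2147  0.0792] [0.0001 0.0001]
0.1
```

Bead ends triangulate cleanly (z ≈ 79 mm, residual < 1 mm), yaw ≈ 0.239. The bolts come out at (0.514,0.0525), (0.5447,-0.0738) and (0.576,-0.2003). I'll close the fingers and go to bolt 3 first.

Emit:
step_arm(
  increments="0 0 0 0 0 0.085; 4 -1.86 0 0 0 0; 4 -1.86 0 0 0 0; 4 -1.86 0 0 0 0; 4 -1.86 0 0 0 0",
  claw=1,
)

```text
time: 0.6
tool_pos: [0.3137, -0.4099, 0.1679]
ee_rot: [-3.141, 0.0, 0.238]
wrist_force: [0.3, -1.0, -0.5]
width: 0.0572
```

Emit:
step_arm(
  increments="4 -1.86 0 0 0 0; 4 -1.86 0 0 0 0; 4 -1.86 0 0 0 0; 4 -1.86 0 0 0 0; 4 -1.86 0 0 0 0",
)

```text
time: 1.1
tool_pos: [0.4861, -0.2721, 0.1679]
ee_rot: [-3.141, 0.001, 0.239]
wrist_force: [0.4, -1.1, 0.9]
width: 0.0172
```

Emit:
step_arm(
  increments="3.5 -1.62 0 0 0 0; 3.5 -1.62 0 0 0 0; 3.45 -1.63 0 0 0 0; 0 0 3 0 0 0; 0 0 3 0 0 0",
)

```text
time: 1.6
tool_pos: [0.5767, -0.2006, 0.1081]
ee_rot: [3.14, -0.001, 0.241]
wrist_force: [0.2, 0.1, -0.6]
width: 0.0004
```

Emit:
step_arm(
  increments="0 0 0.3 0 0 0; 0 0 0.3 0 0 0; 0 0 0 0 0 0",
)

```text
time: 1.9
tool_pos: [0.5756, -0.2021, 0.1036]
ee_rot: [3.141, -0.001, 0.238]
wrist_force: [-0.4, -0.4, -0.1]
width: 0.001
```

```bash
python3 - <<'E'
from h import *
im={n:snapshot(n)[:,:,::-1] for n in("top","side")}
o=get_obs(); print(o["tool_pos"],o["wrist_force"],o["width"])
print(proj("top",[.576,-.2003,.0935]),proj("side",[.576,-.2003,.0935]))
a=cv2.resize(im["top"][190:290,430:550],(480,400));b=cv2.resize(im["side"][300:420,370:490],(400,400))
cv2.imwrite("pics/c1.png",np.hstack([a[:, :400],b]))
E
```

```text
[ 0.57605921 -0.20234043  0.1045329 ] [ 0.59985704 -0.1454587   0.04220294] 0.00045556551777008365
[492.17811472 233.22379144] [427.99011831 356.98802054]
```

View pics/c1.png

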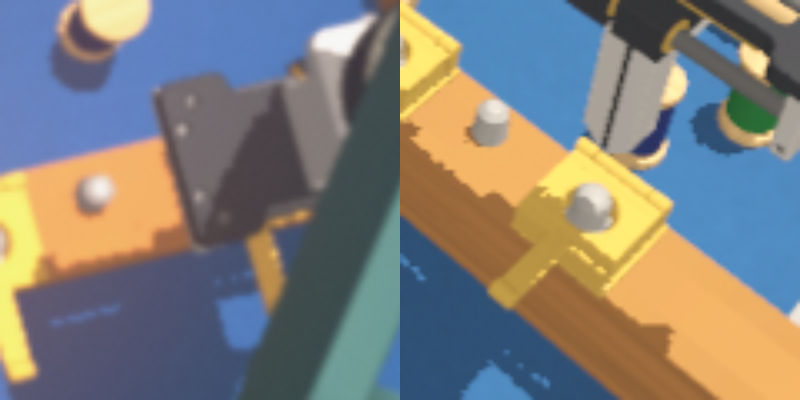

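The crop shows the dome at side pixel (427,357) and the fingertips near (435,346), so they may be slightly behind the dome. I'll compare that with the projected TCP.

```bash
python3 - <<'E'
from h import *
t=get_obs()["tool_pos"]; y=.239
ux=np.array([np.cos(y),np.sin(y),0]);uy=np.array([-np.sin(y),np.cos(y),0])
c=lambda p:((p-[370,300])*10/3+[400,0]).round(0)
print("tcp",c(proj("side",t)))
for a,b in((8,12),(8,-12),(-8,12),(-8,-12)): print(a,b,c(proj("side",t+ux*a/1e3+uy*b/1e3)), c(proj("side",t+ux*a/1e3+uy*b/1e3+[0,0,.03])))
print("dome",c(proj("side",[.576,-.2003,.0935])), c(proj("top",[.576,-.2003,.0935])))
E
```

```text
tcp [600. 180.]
8 12 [589. 153.] [600. 115.]
8 -12 [632. 186.] [644. 147.]
-8 12 [568. 174.] [578. 135.]
-8 -12 [611. 206.] [622. 168.]
dome [593. 190.] [ 807. -223.]
```

```bash
python3 - <<'E'
from h import *
im=snapshot("side")[:,:,::-1][300:400,380:480].copy(); t=get_obs()["tool_pos"]; print(t)
a=cv2.resize(im,(600,600),interpolation=2)
for x,col in((t,(255,0,255)),(t+[0,0,.02],(255,255,0)),([.576,-.2003,.0935],(0,0,255))):
    p=(proj("side",x)-[380,300])*6; cv2.circle(a,tuple(p.astype(int)),4,col,-1)
cv2.imwrite("pics/c2.png",a)
E
```

```text
[ 0.57609567 -0.202347    0.10458103]
```

View pics/c2.png

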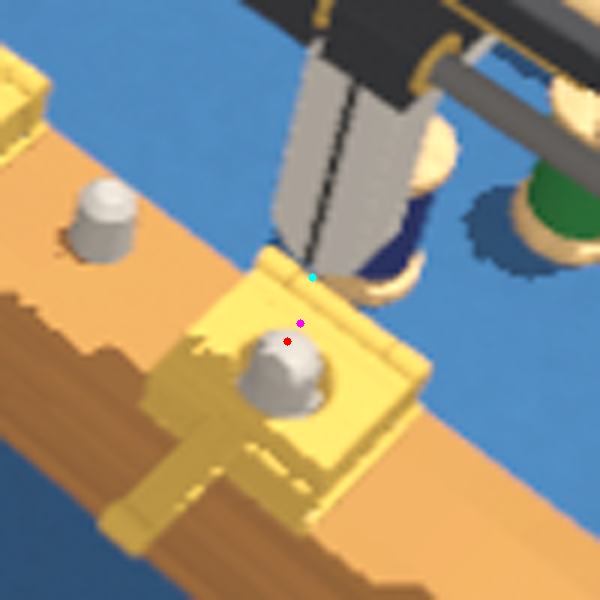

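The fingertip shows at about (310,270), which is higher in the picture than the projected TCP at (300,323). The gripper is therefore either higher than reported or further back. The gripper body's end in the earlier top view, centred near (475,232), can tell these apart.

```bash
python3 - <<'E'
from h import *
o=get_obs();t=o["tool_pos"]; y=.239;print(o["joint_positions"].round(4))
ux=np.array([np.cos(y),np.sin(y),0]);uy=np.array([-np.sin(y),np.cos(y),0])
for dz,dx in((0,0),(.03,0),(0,.022)):
    for z in (.09,.10,.13):
        for s in (-.0375,.0375): print(dz,dx,z,s,proj("top",t+uy*.0885+ux*(s+dx)+[0,0,z+dz]).round(1))
print("corners seen",480+205/4-50-.25,(430+155/4,190+90/4),(430+205/4,190+245/4))
E
```

```text
[-0.4306  0.2383  1.3244 -0.      1.5753  0.9019]
0 0 0.09 -0.0375 [467.1 257.8]
0 0 0.09 0.0375 [455.6 216.5]
0 0 0.1 -0.0375 [468.6 257.2]
0 0 0.1 0.0375 [457.  215.6]
0 0 0.13 -0.0375 [473.1 255.6]
0 0 0.13 0.0375 [461.1 212.6]
0.03 0 0.09 -0.0375 [471.6 256.1]
0.03 0 0.09 0.0375 [459.7 213.6]
0.03 0 0.1 -0.0375 [473.1 255.6]
0.03 0 0.1 0.0375 [461.1 212.6]
0.03 0 0.13 -0.0375 [477.9 253.8]
0.03 0 0.13 0.0375 [465.4 209.4]
0 0.022 0.09 -0.0375 [463.7 245.6]
0 0.022 0.09 0.0375 [452.3 204.6]
0 0.022 0.1 -0.0375 [465.1 244.9]
0 0.022 0.1 0.0375 [453.6 203.5]
0 0.022 0.13 -0.0375 [469.5 242.9]
0 0.022 0.13 0.0375 [457.6 200.2]
corners seen 481.0 (468.75, 212.5) (481.25, 251.25)
```

The top view rules out a shift in x and fits a gripper that is higher than reported. I'll descend by feel, watching the wrist force.

Emit:
step_arm(
  increments="0 0 0.3 0 0 0; 0 0 0.3 0 0 0; 0 0 0.2 0 0 0; 0 0 0 0 0 0",
)

```text
time: 2.45
tool_pos: [0.5748, -0.2015, 0.0939]
ee_rot: [-3.141, 0.001, 0.239]
wrist_force: [-0.1, -1.0, -0.2]
width: 0.0004
```

Emit:
step_arm(
  increments="0 0 0.1 0 0 0; 0 0 0.1 0 0 0; 0 0 0.1 0 0 0; 0 0 0 0 0 0",
)

```text
time: 2.85
tool_pos: [0.5751, -0.2016, 0.0913]
ee_rot: [-3.141, 0.0, 0.239]
wrist_force: [0.4, 0.2, 0.4]
width: 0.0002
```

```bash
python3 - <<'E'
from h import *
im=snapshot("side")[:,:,::-1][300:400,380:480].copy(); t=get_obs()["tool_pos"]; print(t)
a=cv2.resize(im,(600,600),interpolation=2)
cv2.imwrite("pics/c3.png",a)
E
```

```text
[ 0.57517213 -0.20160044  0.09138482]
```

View pics/c3.png

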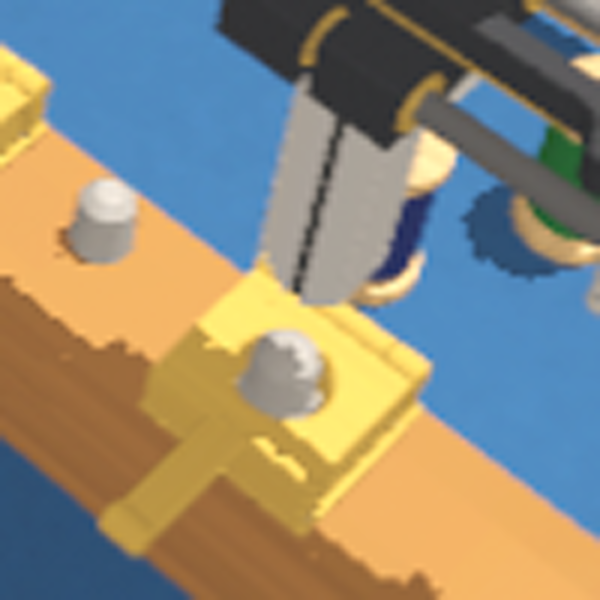

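The fingertip is now at (300,298) and still well above the dome top (290,340). It moved 2.2 px per mm, so there are still 15–28 mm to go. I'll keep going down by feel.

Emit:
step_arm(
  increments="0 0 0.3 0 0 0; 0 0 0.3 0 0 0; 0 0 0.2 0 0 0; 0 0 0 0 0 0",
)

```text
time: 3.3
tool_pos: [0.5748, -0.2014, 0.0828]
ee_rot: [-3.141, 0.001, 0.239]
wrist_force: [-0.1, -0.6, -0.9]
width: 0.0004
```

Emit:
step_arm(
  increments="0 0 0.2 0 0 0; 0 0 0.1 0 0 0; 0 0 0 0 0 0",
)

```text
time: 3.6
tool_pos: [0.5751, -0.2016, 0.0803]
ee_rot: [-3.141, 0.0, 0.239]
wrist_force: [0.1, -0.2, -0.4]
width: 0.0004
```

Emit:
step_arm(
  increments="0 0 0.2 0 0 0; 0 0 0.2 0 0 0; 0 0 0 0 0 0",
)

```text
time: 3.9
tool_pos: [0.5749, -0.2015, 0.076]
ee_rot: [-3.141, 0.001, 0.239]
wrist_force: [-0.3, -0.0, 0.0]
width: 0.0003
```

```bash
python3 - <<'E'
from h import *
im={n:snapshot(n)[:,:,::-1] for n in("top","side")}; t=get_obs()["tool_pos"]; print(t)
a=cv2.resize(im["side"][300:400,370:470],(400,400),interpolation=2)
b=cv2.resize(im["top"][170:290,420:540],(400,400),interpolation=2)
cv2.imwrite("pics/c4.png",np.hstack([a,b]))
E
```

```text
[ 0.57511509 -0.20156078  0.07633829]
```

View pics/c4.png

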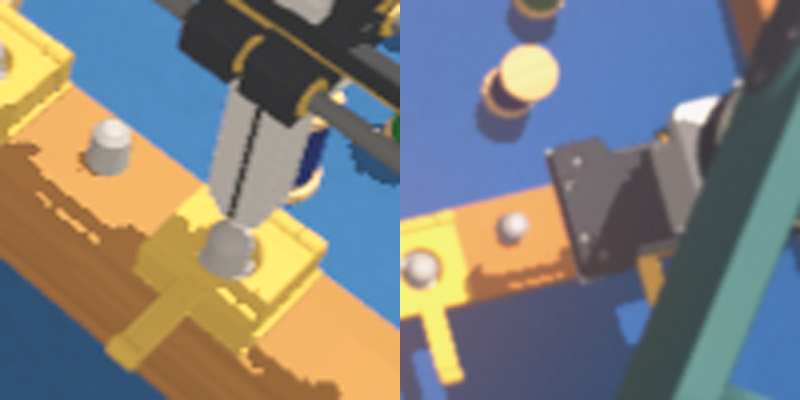

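In this view the fingertip front edge is at (235,222) and the dome top at (228,228). The top view puts the body within about 2 mm of the expected x. So what remains is mostly height (10–18 mm) plus a few mm to the left. I'll shift 2 mm left and keep feeling downward.

Emit:
step_arm(
  increments="0 -0.2 0.2 0 0 0; 0 0 0.2 0 0 0; 0 0 0 0 0 0",
)

```text
time: 4.3
tool_pos: [0.5745, -0.1995, 0.072]
ee_rot: [-3.141, 0.001, 0.239]
wrist_force: [0.4, 0.3, 0.3]
width: 0.0002
```

Emit:
step_arm(
  increments="0 0 0.2 0 0 0; 0 0 0 0 0 0",
)

```text
time: 4.5
tool_pos: [0.5745, -0.1996, 0.0701]
ee_rot: [-3.141, 0.0, 0.239]
wrist_force: [-0.3, -0.2, -0.1]
width: 0.0004
```

Emit:
step_arm(
  increments="0 0 0.2 0 0 0; 0 0 0 0 0 0",
)

```text
time: 4.7
tool_pos: [0.5745, -0.1996, 0.0681]
ee_rot: [-3.141, 0.0, 0.239]
wrist_force: [0.2, 0.1, -0.8]
width: 0.0002
```

Emit:
step_arm(
  increments="0 0 0.2 0 0 0; 0 0 0 0 0 0",
)

```text
time: 4.9
tool_pos: [0.5745, -0.1996, 0.0661]
ee_rot: [-3.141, 0.0, 0.239]
wrist_force: [-0.3, -0.2, 0.6]
width: 0.0004
```

Emit:
step_arm(
  increments="0 0 0.2 0 0 0; 0 0 0 0 0 0",
)

```text
time: 5.1
tool_pos: [0.5745, -0.1996, 0.0641]
ee_rot: [-3.141, 0.0, 0.239]
wrist_force: [0.1, 0.1, 0.0]
width: 0.0004
```

```bash
python3 - <<'E'
from h import *
im={n:snapshot(n)[:,:,::-1] for n in("top","side")}; o=get_obs(); print(o["tool_pos"],o["wrist_force"])
a=cv2.resize(im["side"][300:400,370:470],(600,600),interpolation=2)
cv2.imwrite("pics/c5.png",a)
E
```

```text
[ 0.5746798  -0.19965705  0.06439596] [-0.24862973 -0.13890512 -0.06843882]
```

View pics/c5.png

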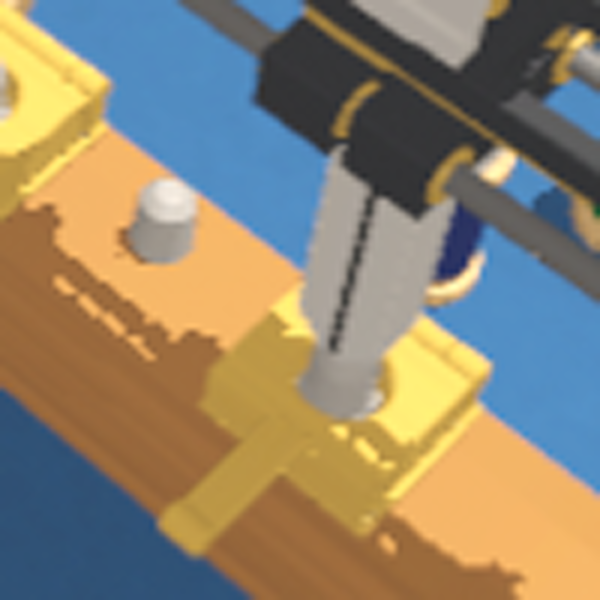

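The finger gap now ends at (335,350), and contact is expected at about (328,359). So 3–5 mm remain, in line with the dome.

Emit:
step_arm(
  increments="0 0 0.15 0 0 0; 0 0 0 0 0 0",
)

```text
time: 5.4
tool_pos: [0.5746, -0.1996, 0.0628]
ee_rot: [-3.141, 0.0, 0.239]
wrist_force: [-0.5, 1.2, 0.2]
width: 0.0002
```

Emit:
step_arm(
  increments="0 0 0.1 0 0 0; 0 0 0 0 0 0",
)

```text
time: 5.6
tool_pos: [0.5746, -0.1996, 0.0618]
ee_rot: [-3.141, 0.0, 0.239]
wrist_force: [-0.1, -0.4, 0.6]
width: 0.0003
```

Emit:
step_arm(
  increments="0 0 0.1 0 0 0; 0 0 0 0 0 0",
)

```text
time: 5.8
tool_pos: [0.5746, -0.1996, 0.0608]
ee_rot: [-3.142, 0.0, 0.239]
wrist_force: [0.2, 0.2, 0.3]
width: 0.0008
```

Emit:
step_arm(
  increments="0 0 0.1 0 0 0; 0 0 0 0 0 0",
)

```text
time: 6.0
tool_pos: [0.5746, -0.1996, 0.0598]
ee_rot: [-3.142, 0.0, 0.239]
wrist_force: [-0.7, -0.9, -0.1]
width: 0.0008
```

Emit:
step_arm(
  increments="0 0 0.1 0 0 0; 0 0 0 0 0 0",
)

```text
time: 6.2
tool_pos: [0.5746, -0.1996, 0.0588]
ee_rot: [-3.142, 0.0, 0.239]
wrist_force: [0.3, -0.2, 0.0]
width: 0.0008
```

Emit:
step_arm(
  increments="0 0 0.1 0 0 0; 0 0 0 0 0 0",
)

```text
time: 6.4
tool_pos: [0.5746, -0.1996, 0.0578]
ee_rot: [-3.142, 0.0, 0.239]
wrist_force: [0.1, 1.4, 0.6]
width: 0.0007
```

```bash
python3 - <<'E'
from h import *
o=get_obs(); print(o["joint_torque"].round(2),o["wrist_force"],o["wrist_torque"],o["tool_pos"])
im=snapshot("side")[:,:,::-1]
a=cv2.resize(im[300:400,370:470],(600,600),interpolation=2)
cv2.imwrite("pics/c6.png",a)
E
```

```text
[  0.   -40.43 -29.35   0.06  -0.06   0.  ] [0.10194977 1.39617793 0.64022444] [ 0.01415678  0.02369601 -0.02037254] [ 0.5746412  -0.19963009  0.05781353]
```

View pics/c6.png

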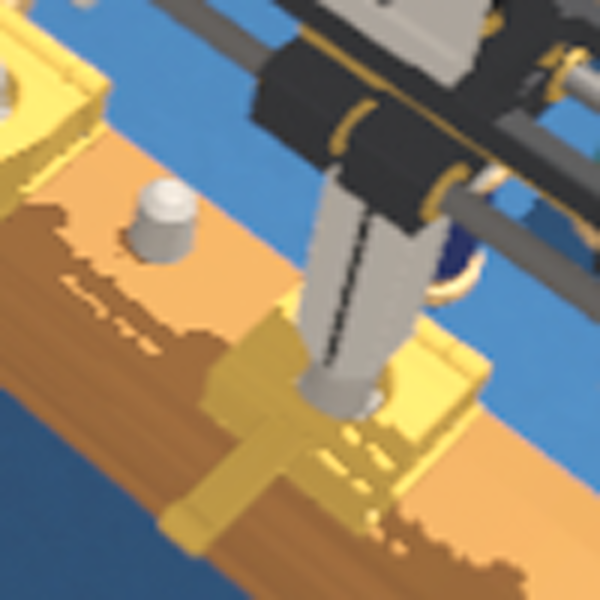

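Gap end is at (328,363), about at contact. I'll keep to 1 mm steps.

Emit:
step_arm(
  increments="0 0 0.1 0 0 0; 0 0 0 0 0 0",
)

```text
time: 6.65
tool_pos: [0.5747, -0.1997, 0.0569]
ee_rot: [3.142, 0.0, 0.239]
wrist_force: [-0.9, -0.4, -0.1]
width: 0.0007
```

Emit:
step_arm(
  increments="0 0 0.1 0 0 0; 0 0 0 0 0 0",
)

```text
time: 6.85
tool_pos: [0.5748, -0.1997, 0.0563]
ee_rot: [3.141, -0.0, 0.239]
wrist_force: [-1.3, 0.3, 0.8]
width: 0.0002
```

Emit:
step_arm(
  increments="0 0 0.1 0 0 0; 0 0 0 0 0 0",
)

```text
time: 7.05
tool_pos: [0.5748, -0.1997, 0.0563]
ee_rot: [3.141, -0.001, 0.239]
wrist_force: [-2.1, 0.8, 5.2]
width: 0.0003
```

```bash
python3 - <<'E'
from h import *
o=get_obs(); print(o["joint_torque"].round(2),o["wrist_force"],o["wrist_torque"],o["tool_pos"])
E
```

```text
[ -0.08 -37.31 -27.76   0.08  -0.8    0.  ] [-2.12745939  0.80748007  5.24883454] [0.16330019 0.39153886 0.02240619] [ 0.57484533 -0.1997174   0.05627093]
```

Contact at reported z = 0.0563 with 5 N. I'll press a bit more, lift clear and compare the dome's height in the side picture.

Emit:
step_arm(
  increments="0 0 0.1 0 0 0; 0 0 0 0 0 0",
)

```text
time: 7.25
tool_pos: [0.5749, -0.1997, 0.0562]
ee_rot: [3.141, -0.001, 0.239]
wrist_force: [-2.2, 1.5, 7.7]
width: 0.0004
```

Emit:
step_arm(
  increments="0 0 -4 0 0 0; 0 0 -4 0 0 0; 0 0 0 0 0 0",
)

```text
time: 7.55
tool_pos: [0.5784, -0.2013, 0.1415]
ee_rot: [3.133, -0.011, 0.239]
wrist_force: [0.4, -1.0, 0.5]
width: 0.0003
```

```bash
python3 - <<'E'
from h import *
im=snapshot("side")[:,:,::-1]; o=get_obs(); print(o["tool_pos"])
cv2.imwrite("pics/s1.png",im)
z=cv2.imread("pics/side0.png")
c=lambda i:cv2.resize(i[335:395,395:455],(400,400),interpolation=2)
cv2.imwrite("pics/c7.png",np.hstack([c(z),c(im)]))
for z in(.0935,.0875): print(z,proj("side",[.5755,-.2002,z]))
E
```

```text
[ 0.57698191 -0.20064939  0.13808623]
0.0935 [427.6962426  357.07845214]
0.0875 [427.10008584 359.26924471]
```

View pics/c7.png

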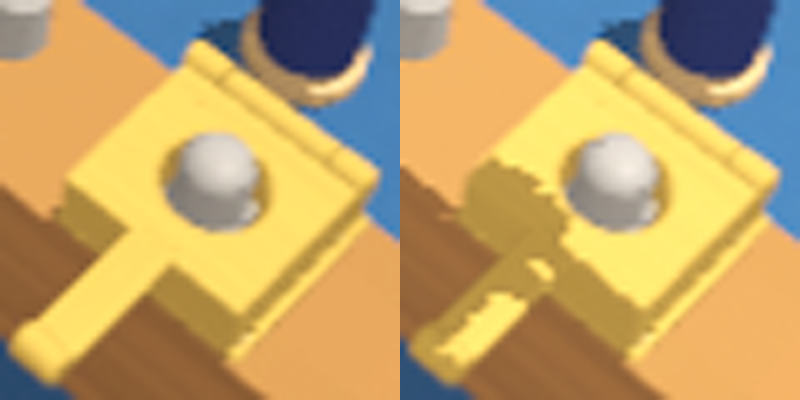

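The dome is unchanged, so bolt 3 is tight (7.7 N, no drop). The contact also calibrates the height: reported z 0.056 corresponds to a true dome height of about 0.0935. Next is bolt 2, 130 mm to the left.

Emit:
step_arm(
  increments="0 -4.3 0 0 0 0; 0 -4.3 0 0 0 0; 0 -4.4 0 0 0 0; 0 0 3.5 0 0 0; 0 0 3 0 0 0",
)

```text
time: 8.1
tool_pos: [0.5433, -0.0717, 0.0672]
ee_rot: [3.142, 0.0, 0.241]
wrist_force: [-1.0, -0.4, -0.9]
width: 0.0005
```

Emit:
step_arm(
  increments="0 0 0.4 0 0 0; 0 0 0.2 0 0 0; 0 0 0 0 0 0",
)

```text
time: 8.4
tool_pos: [0.5445, -0.0738, 0.0635]
ee_rot: [3.141, -0.001, 0.238]
wrist_force: [0.6, 0.4, 0.7]
width: 0.001
```

```bash
python3 - <<'E'
from h import *
o=get_obs(); t=o["tool_pos"]; print(t,o["wrist_force"])
c=np.array([.5447,-.0738]);y=.239;d=c-t[:2]
print("tool dx dy to bolt2",d@[np.cos(y),np.sin(y)],d@[np.sin(y),-np.cos(y)])
E
```

```text
[ 0.5444894  -0.07377059  0.06350809] [0.59638912 0.3923377  0.68663192]
tool dx dy to bolt2 0.00019765514162919202 7.843252506444415e-05
```

Emit:
step_arm(
  increments="0 0 0.2 0 0 0; 0 0 0.2 0 0 0; 0 0 0.1 0 0 0; 0 0 0.1 0 0 0; 0 0 0 0 0 0",
)

```text
time: 8.9
tool_pos: [0.5439, -0.0734, 0.057]
ee_rot: [3.142, 0.0, 0.239]
wrist_force: [0.1, -0.5, 1.0]
width: 0.0005
```

Emit:
step_arm(
  increments="0 0 0.1 0 0 0; 0 0 0 0 0 0",
)

```text
time: 9.1
tool_pos: [0.5441, -0.0734, 0.0563]
ee_rot: [3.141, -0.0, 0.239]
wrist_force: [-0.8, -0.5, 2.9]
width: 0.0005
```

Emit:
step_arm(
  increments="0 0 0.1 0 0 0; 0 0 0 0 0 0",
)

```text
time: 9.3
tool_pos: [0.5441, -0.0734, 0.0552]
ee_rot: [3.141, -0.0, 0.239]
wrist_force: [-0.8, -0.3, 2.4]
width: 0.0005
```

Emit:
step_arm(
  increments="0 0 0.1 0 0 0; 0 0 0 0 0 0",
)

```text
time: 9.5
tool_pos: [0.5441, -0.0734, 0.054]
ee_rot: [3.141, -0.0, 0.239]
wrist_force: [-1.2, 0.8, 3.0]
width: 0.0005
```

Emit:
step_arm(
  increments="0 0 0.1 0 0 0; 0 0 0 0 0 0",
)

```text
time: 9.7
tool_pos: [0.5441, -0.0734, 0.0529]
ee_rot: [3.141, -0.0, 0.239]
wrist_force: [-0.1, 0.1, 1.8]
width: 0.0005
```

Emit:
step_arm(
  increments="0 0 0.1 0 0 0; 0 0 0 0 0 0",
)

```text
time: 9.9
tool_pos: [0.5441, -0.0734, 0.0518]
ee_rot: [3.141, -0.0, 0.239]
wrist_force: [-0.2, -0.0, 0.8]
width: 0.0005
```

Bolt 2 gives way (4.5 mm so far at ≤3 N). I'll push it to its stop.

Emit:
step_arm(
  increments="0 0 0.1 0 0 0; 0 0 0.1 0 0 0; 0 0 0 0 0 0",
)

```text
time: 10.2
tool_pos: [0.5441, -0.0734, 0.0508]
ee_rot: [3.141, -0.0, 0.239]
wrist_force: [-1.5, 0.3, 5.7]
width: 0.0005
```

Emit:
step_arm(
  increments="0 0 0.1 0 0 0; 0 0 0 0 0 0",
)

```text
time: 10.4
tool_pos: [0.5442, -0.0734, 0.0507]
ee_rot: [3.141, -0.001, 0.239]
wrist_force: [-3.8, 0.2, 9.3]
width: 0.0006
```

Bolt 2 went down about 6 mm to its stop (9 N there), so it is the slack one. I'll lift off, half-open the fingers and move in front over tongue 2.

Emit:
step_arm(
  increments="0 0 -3 0 0 0; 0 0 -4 0 0 0; -2.6 0 0 0 0 0; -2.6 0 0 0 0 0; 0 0 0 0 0 0",
  claw=0,
)

```text
time: 10.9
tool_pos: [0.4915, -0.0859, 0.1187]
ee_rot: [-3.141, 0.001, 0.238]
wrist_force: [0.2, 1.0, -0.1]
width: 0.0369
```

Emit:
step_arm(
  increments="0 0 2.5 0 0 0; 0 0 2.5 0 0 0; 0 0 0 0 0 0",
)

```text
time: 11.2
tool_pos: [0.4908, -0.0845, 0.0645]
ee_rot: [-3.137, 0.007, 0.239]
wrist_force: [0.2, 0.6, 0.9]
width: 0.0471
```

```bash
python3 - <<'E'
from h import *
import bench
print(hold_point_z if 'hold_point_z' in dir() else [d for d in dir(bench) if d[0]!='_'])
o=get_obs(); t=o["tool_pos"]; print(t,o["width"],o["wrist_force"])
im=snapshot("side")[:,:,::-1]; y=.239
a=cv2.resize(im[240:380,280:420],(700,600)[:1]*2,interpolation=2)[:600]
ux=np.array([np.cos(y),np.sin(y),0]);uy=np.array([-np.sin(y),np.cos(y),0])
tg=np.array([.4946,-.0863,.080])
f=lambda x:tuple(((proj("side",x)-[280,240])*5).astype(int))
cv2.circle(a,f(tg),4,(0,0,255),-1)
w=o["width"]/2
for s in(-1,1): cv2.circle(a,f(t+[0,0,.037]+uy*w*s),4,(255,0,255),-1); print(f(t+[0,0,.037]+uy*w*s-ux*.008))
cv2.imwrite("pics/c8.png",a); print(f(tg))
E
```

```text
0.0188
[ 0.49082925 -0.0845276   0.06447172] 0.04714028569447907 [0.1618919  0.55170111 0.94614548]
(np.int64(345), np.int64(475))
(np.int64(242), np.int64(389))
(np.int64(320), np.int64(457))
```

View pics/c8.png

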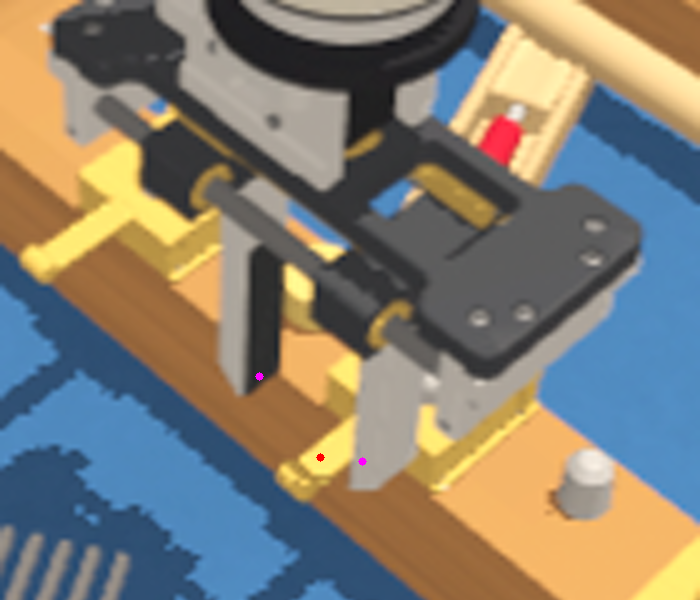

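The fingers straddle tongue 2 squarely: inner tips at (250,392) and (352,488), tongue middle at (320,457). The height offset is confirmed with the fingers half open, and hold_point_z is 18.8 mm. I'll descend about 3.9 cm and close.

Emit:
step_arm(
  increments="0 0 1.5 0 0 0; 0.1 0 1.5 0 0 0; 0 0 0.9 0 0 0; 0 0 0 0 0 0; 0 0 0 0 0 0",
)

```text
time: 11.75
tool_pos: [0.4951, -0.0855, 0.0308]
ee_rot: [3.141, -0.001, 0.239]
wrist_force: [1.1, 0.4, 0.4]
width: 0.0469
```

Emit:
step_arm(
  increments="0 0 0 0 0 0; 0 0 0 0 0 0; 0 0 0 0 0 0; 0 0 0 0 0 0; 0 0 0 0 0 0",
  claw=1,
)

```text
time: 12.25
tool_pos: [0.4945, -0.0856, 0.0301]
ee_rot: [3.141, -0.0, 0.239]
wrist_force: [0.6, -0.1, 1.1]
width: 0.0115
```

Width is 11.5 mm, so the 12 mm tongue is held and not the bead. Now I'll work out the arc, with the tool tilting by half the cover angle.

```bash
python3 - <<'E'
import numpy as np
h=.015;L=.078
def P(th):
    f=th/2; return np.array([-L*np.cos(th)-h*np.sin(f),L*np.sin(th)-h*np.cos(f)]),f
N=15;T=np.linspace(0,1.13,N+1)
for i in range(N):
    a,f=P(T[i]);b,g=P(T[i+1]);d=b-a
    print(round(T[i+1],3),"x %.2f z %.2f"%(100*d@[np.cos(f),-np.sin(f)],100*d@[-np.sin(f),-np.cos(f)]),"ry %.3f"%-(g-f))
E
```

```text
0.075 x -0.03 z -0.59 ry -0.038
0.151 x -0.01 z -0.59 ry -0.038
0.226 x 0.01 z -0.58 ry -0.038
0.301 x 0.03 z -0.58 ry -0.038
0.377 x 0.05 z -0.58 ry -0.038
0.452 x 0.08 z -0.57 ry -0.038
0.527 x 0.10 z -0.57 ry -0.038
0.603 x 0.12 z -0.56 ry -0.038
0.678 x 0.14 z -0.56 ry -0.038
0.753 x 0.16 z -0.55 ry -0.038
0.829 x 0.18 z -0.54 ry -0.038
0.904 x 0.20 z -0.53 ry -0.038
0.979 x 0.22 z -0.52 ry -0.038
1.055 x 0.24 z -0.51 ry -0.038
1.13 x 0.26 z -0.50 ry -0.038
```

Emit:
step_arm(
  increments="-0.03 0 -0.59 0 -0.038 0; -0.01 0 -0.59 0 -0.038 0; 0.01 0 -0.58 0 -0.038 0; 0.03 0 -0.58 0 -0.038 0; 0.05 0 -0.58 0 -0.038 0",
)

```text
time: 12.75
tool_pos: [0.4907, -0.0863, 0.0578]
ee_rot: [-3.141, 0.207, 0.237]
wrist_force: [-10.6, -4.8, -0.4]
width: 0.0113
```

The cover turns with the grip, with an 11 N pull toward the front. I'll ease the arc slightly outward.

Emit:
step_arm(
  increments="0 0 -0.57 0 -0.038 0; 0.04 0 -0.57 0 -0.038 0; 0.06 0 -0.56 0 -0.038 0; 0.1 0 -0.56 0 -0.038 0; 0.12 0 -0.55 0 -0.038 0",
)

```text
time: 13.25
tool_pos: [0.5027, -0.0834, 0.0856]
ee_rot: [-3.141, 0.393, 0.237]
wrist_force: [-8.7, -2.7, 2.0]
width: 0.0114
```

Emit:
step_arm(
  increments="0.14 0 -0.54 0 -0.038 0; 0.16 0 -0.53 0 -0.038 0; 0.18 0 -0.52 0 -0.038 0; 0.2 0 -0.51 0 -0.038 0; 0.22 0 -0.5 0 -0.038 0",
)

```text
time: 13.75
tool_pos: [0.5239, -0.0782, 0.1046]
ee_rot: [-3.141, 0.578, 0.238]
wrist_force: [-4.6, -2.5, -0.4]
width: 0.0112
```

Emit:
step_arm(
  increments="0 0 0 0 0 0; 0 0 0 0 0 0; 0 0 0 0 0 0",
)

```text
time: 14.05
tool_pos: [0.5242, -0.0781, 0.1045]
ee_rot: [-3.141, 0.575, 0.238]
wrist_force: [-5.1, -0.8, 0.2]
width: 0.0111
```

```bash
python3 - <<'E'
from h import *
im={n:snapshot(n)[:,:,::-1] for n in("top","side")}; o=get_obs(); print(o["time"],o["tool_pos"],o["ee_rot"],o["wrist_force"],o["width"])
a=cv2.resize(im["side"][230:410,260:460],(500,450),interpolation=2)
b=cv2.resize(im["top"][190:310,320:400],(300,450),interpolation=2)
cv2.imwrite("pics/c9.png",np.hstack([a,b])); cv2.imwrite("pics/s9.png",im["side"]); cv2.imwrite("pics/t9.png",im["top"])
E
```

```text
14.15 [ 0.52426869 -0.07807387  0.10452879] [-3.14115406  0.57484606  0.23787789] [-4.14200455 -1.16764783  0.61006055] 0.011343341239887101
```

View pics/c9.png

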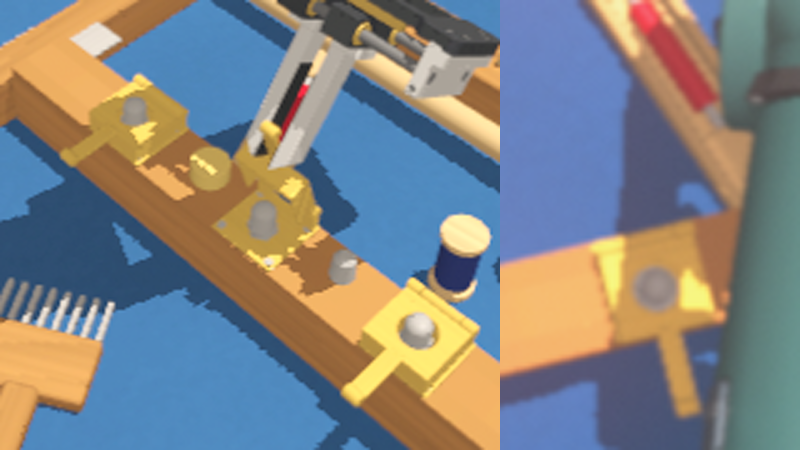

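The picture shows cover 2 swung well up, with its tongue between the fingers, the bead near side pixel (368,282) and the nut exposed. Covers 1 and 3 are shut, and the wax, thimble, comb and bobbin are in place. As a last check I'll get the angle from the bead pixel and see whether anything else moved.

```bash
python3 - <<'E'
from h import *
y=.239;ux=np.array([np.cos(y),np.sin(y),0])
Hh=np.array([.5447,-.0738,.08])+ux*.026
for th in(.6,.785,.9,1.0,1.1,1.2,1.3): print(th,proj("side",Hh+.09*(-ux*np.cos(th)+np.array([0,0,np.sin(th)]))).round(1))
a=cv2.imread("pics/side0.png");b=cv2.imread("pics/s9.png")
def cen(i,box,lo,hi):
    x,y,w,h=box; m=cv2.inRange(cv2.cvtColor(i[y:y+h,x:x+w],cv2.COLOR_BGR2HSV),lo,hi); p=np.argwhere(m); return (p.mean(0)[::-1]+[x,y]).round(1),len(p)
for n,box,lo,hi in(("wrench",(305,425,120,55),(0,0,110),(179,60,255)),("comb",(230,355,75,105),(5,90,60),(20,255,255)),("cover3",(395,335,60,62),(20,90,60),(34,255,255)),("cover1",(280,255,58,45),(20,90,60),(34,255,255)),("dish",(205,220,55,45),(0,90,60),(16,255,255))):
    print(n,cen(a,box,lo,hi),cen(b,box,lo,hi))
E
```

```text
0.6 [346.6 310.8]
0.785 [351.5 302. ]
0.9 [355.1 296.6]
1.0 [358.4 292. ]
1.1 [362.  287.5]
1.2 [365.6 283.3]
1.3 [369.3 279.4]
wrench (array([362.6, 454.6]), 1652) (array([362.8, 454.5]), 1659)
comb (array([264.3, 396.3]), 2603) (array([264.3, 396.2]), 2601)
cover3 (array([424.7, 367.2]), 1281) (array([424.7, 367.2]), 1291)
cover1 (array([313.1, 279.8]), 853) (array([313. , 279.9]), 830)
dish (array([236.2, 242.4]), 1072) (array([236.1, 242.3]), 1063)
```

Bead at (368,282) gives an angle of about 1.25 rad, well past 0.785 and short of the 1.5 stop. The grip is stable and nothing else has moved, so I'm handing in.

```bash
python3 -c "
from bench import *
print(get_obs()['width'],get_obs()['time']) if 0 else None
print(close_job())"
```

```text
the job is handed in; nothing more can be done
None
```

The slack bolt is bolt 2, the middle one. I lifted its cover well past halfway and handed the job in, at about 14 s, with the fingers still holding it open.

- **Tapping:** I tapped bolt 3 first, and it held at 7.7 N without dropping. Bolt 2 gave way at about 3 N and dropped about 5.6 mm to its stop. I did not tap bolt 1, since the slack one was already found.
- **Cover 2:** The fingers pinch the tongue across its width (11.3 mm measured). From the bead's position in the side picture, the cover stands at about 1.25 rad. Working from the arm's pose instead gives 1.0 to 1.3 rad. Both are past 0.785 and short of the 1.5 stop. Force on the wrist while holding was about 4–5 N.
- **Everything else:** Covers 1 and 3, the comb, wrench and dish are within about 0.2 px of where they started. I checked the wax, thimble and one bobbin only by eye, and did not check the shuttle or second bobbin separately.
- **Disagreement:** The reported tool height read about 35 mm lower than the real fingertips. Both the pictures and the contact with the domes showed this. I worked around it by feeling down with the wrist force and checking against the pictures.

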